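# Release the safety slide, lift the latch and open the pliers case

### The job

Open the grey hard case on the bench so that the pliers inside can be reached. Its latch is secured: push the safety slide's upright thumb piece to the left, away from the latch lever, against its spring until its catch holds it open, firmly enough to press into its rubber buffer but no harder (about 15 N is right, over 25 N is too much). Only then lift the latch lever by its black grip until it stands up as far as it goes, raise the lid to at least 65 degrees so that it stays up by itself, and let go; do not wrench the lever against an engaged slide, and leave the other things on the bench where they are.

Things in the scene. Friction and masses are not known exactly. Their poses are not given: they have to be found in the camera images.
- case: Grey hard case, 170 (x) by 260 (y) mm, 68 mm high, screwed to the bench. Origin: centre of its underside; x from the front (latch) to the back (hinge), y left, z up. On the flat lid (top 68 mm above the origin): steel latch lever on the middle line, safety slide left of it. Mm in this frame, shut: lever pivot (-57,0,80), grip (20,0,87), thumb piece (-12,66,95), lid hinge (85,0,52).
- safety (a joint): Safety slide (m): 0 engaged (its nose blocks the lever after 2.5 degrees of play), grows along the case's +y. Spring 5 to 7 N plus 1 N friction: it returns if let go early. A rubber buffer (12 N per mm, then a hard stop) and, 0.4 mm past it, the catch sit on a bracket set differently each time: it catches by 13 N and stays, anywhere from 0.010 to 0.030. Push until 15 to 17 N, then let go.
- slide_thumb (a point): Pushing point: middle of the face of the slide's steel thumb piece that looks toward the lever (case's -y), 30 mm above the lid's top. The thumb piece is 16 (x) by 8 (y) mm and stands 15 to 40 mm above the lid's top; it moves with the slide. Toward the lever 45 mm are free along y, but a steel staple there is 18 mm high: keep fingertips 20 mm or more above the lid.
- lever (a joint): Latch lever angle (rad): 0 flat on the lid, free end toward the hinge; grows as the free end rises toward the front, stop at 1.13. Its claw holds the lid until about 0.3. Stiff joint (0.14 N m), stays where it is left. Pulled on beyond its stop it carries the lid up.
- lever_grip (a point): Point to pinch the lever at, inside the black grip block at its free end, 22 mm above the lid's top when flat. The block is 22 mm long, 22 mm wide (case's y), 20 mm high, its underside 9 mm above the lid. Pinched across y it can turn between the pads.
- lever_pivot (a point): Axis of the latch lever (along the case's y), 12 mm above the lid's top, 28 mm behind the lid's front edge. When flat, the grip point lies 77 mm behind and 10 mm above this axis (radius 78 mm).
- lid (a joint): Lid angle (rad): 0 shut, grows as the front edge rises, stop at 1.40. Friction hinge (0.55 N m; lid about 0.3 kg): it stays at the angle where it is left.
- lid_hinge (a point): Axis of the lid's hinge (along the case's y) at the back upper edge of the case, 52 mm above the bench; the lid's top face is 16 mm above it when shut.
- bench_hammer: Small wooden-handled hammer lying on the bench, 76x234x23 mm, origin under its middle. Bystander.
- ring_clamp: Wooden ring clamp with a steel band, 28x133x25 mm, lying on the bench, origin under its middle. Bystander.
- mug_1: Striped mug, 86x115x95 mm, at the back of the bench, origin under its middle. Bystander.
- polish_bottle: Small white bottle with a black cap, 35 mm across, 81 mm high, standing close to the left end of the case, origin under its middle. Bystander.
- rubber_block: White block, 24x34x30 mm, lying close to the left end of the case, origin under its middle. Bystander.

How it is judged (in metres and radians):
On the way, in this order (a step that is already met when the one before it is completed fails the run):
1. the safety slide is held open by its catch, not by the gripper, with the lever still down (value of joint safety above 0.009 m and value of joint lever below 0.15 rad and contact force between the fingers and safety below 0.5 N), for 0.2 s.
2. the latch lever is up, with the lid still shut (value of joint lever above 0.9 rad and value of joint lid below 0.5 rad), for 0.1 s.
At the end, for the whole second after the job is handed in: The lid stands open by itself at 1.10 rad (63 degrees) or more, at rest (under 0.05 rad/s), with the safety slide still held open by its catch (over 9 mm) (value of joint lid between 1.1 and 1.45 rad and value of joint safety above 0.009 m and velocity of joint lid between -0.05 and 0.05 rad/s); the robot touches nothing.
It fails at once if the safety slide is pushed with more than 25 N (contact force between the fingers and safety above 25 N).
It fails at once if the lever is wrenched against the engaged safety slide with more than 15 N (contact force between lever and safety above 15 N).
It fails at once if another thing on the bench is shifted by more than 2 cm (distance of any of bench_hammer, ring_clamp, mug_1, polish_bottle, rubber_block from where it was at the start of the episode above 0.02 m).
It also fails if it takes over 54 s, if anything falls off the work surface, if the arm or the gripper's body presses on something with over 40 N, if the wrist force passes 120 N, or if a joint passes its speed limit or range.

### The arm

A 6-joint arm with a two-finger parallel gripper is mounted at the origin on a cart in front of the work surface, level with it; the furniture and walls round the work are solid. World frame = base frame: x ahead of the robot, y to its left, z up, the work surface at z = 0. Lengths are in mm, angles in rad, forces in N, time in s.
With the tool pointing down it reaches from about 350 to 775 mm from the base axis. Payload 7.3 kg.
Tool frame: the origin (TCP) lies at the very end of the fingers, on their centre line; the grasp point (between the pads) lies 19 mm behind it; z points along the fingers, y is the line along which they close (so a half turn about z gives the same grasp; the last joint's range is limited). The gripper opens to 92 mm and grips with 3 to 60 N. Pads are 19 mm wide; open, the fingers measure 130 mm over their backs; the gripper's body (75 mm by 190 mm) begins 47 mm behind the grasp point.
Start: joints at [1.125, 0.342, 1.524, -0, 1.275, -0.146], TCP at [155.033, 501.607, 226.741] pointing down, gripper open.
Joint ranges: [-2.53, 2.53], [-0.77, 2.02], [0.04, 2.7], [-1, 4.14], [0.28, 2.66], [-3.11, 3.11]. Speed limits (rad/s): [2.57, 2.57, 3.14, 3.14, 3.14, 3.14].

### API

Orientations are given as [roll, pitch, yaw] about the fixed x, y, z axes, in that order (R = Rz(yaw) Ry(pitch) Rx(roll)).
In Python, from plant import get_obs, vision, workorder gives the robot as it stands.
- The arm moves only by the shell command python3 -m pendant 'ROWS' [OPENING]. ROWS is a JSON object of lists of equal length, an entry for each row: "dp": the shift along the tool's x, y, z in m, a list of three; "rotation": the turn, a rotation vector about the tool's x, y, z in rad, a list of three. A call has 1 to 8 rows; each row is the pose to reach, as a shift and turn from the pose commanded when the call began, along the tool's axes at that moment; what a row does not reach only later rows make up. A row lasts 1/8 s, in which the tool goes at most 62.5 mm and 10.7 degrees, less where a joint would pass 70% of its speed; a pose out of reach is approached as far as the arm can. A call with a gripper value outside its range is refused whole. OPENING is the finger opening in m, from 0 to 0.0918, set as the call begins (- or left out, the last holds). The fingers move at their own pace and stop on an object; the grip force is fixed at half the most. Time passes only in rows, so rows that repeat a pose let the fingers close. It gives the time, the measured TCP pose, the force, the opening and the grip force at its end, in the units of the state.
- get_obs(): the state, without advancing time (a new reading comes with each control period).
- vision.capture(name): name is "side" or "top" or "wrist"; returns a dict with "pixels" (384x512x3 uint8, red, green, blue), "vfov" (degrees; the focal length in pixels is half the picture's height over the tangent of half this angle, whatever the lens; pixels are square), "cx", "cy" (the principal point, pixels), "pose" (4x4, takes a point from camera to world coordinates); the wrist camera has in their place "T_tool_cam" (4x4, takes a point from camera to tool coordinates, whose origin is the TCP and whose axes are the flange's). Camera axes: x right, y up, looking along -z (the intrinsics and any distortion apply to the point x, -y, -z); pixel columns grow to the right and rows downward; lengths in mm; the calibration is good to about 2 mm. The wrist camera is an equidistant fisheye: a pixel r from the principal point sees the ray r / f radians off the axis. A picture is of the moment at which its call begins: read the wrist's pose just before it. There is no depth.
- workorder.close_job(): hands the job in; it is judged then, once.
The state is a dict: "time": time; "joint_positions": joint angles; "dq": joint speeds; "tau": joint torques, N m; "tool_pos": TCP position; "tcp_rot": TCP orientation; "contact_force": force on the tool from outside, world axes, zero at the start; "moment": the same for the moment, N m; "grip_width": finger opening in mm; "finger_force": force on a finger pad.
Only numpy, scipy, OpenCV 4.12 (cv2) and the standard library are available. Lean on these libraries where they do the work, as an engineer would, in place of code of your own. Each camera call takes 0.05 s, during which the arm holds its last target. There are 200 camera calls.

## Working session

There is one attempt and no reset: what is moved stays moved. The work goes in short steps, Python scripts to look and compute and a shell command to move; the robot and the scene stay as the last step left them, time stands still between calls to the robot, and variables do not carry over. Pictures are saved under pics/ and viewed, at most 10 in all, crops included, and the job is handed in when it is done.

```bash
mkdir -p pics; ls
python3 - <<'E'
from plant import get_obs, vision, workorder
import cv2, numpy as np
o=get_obs(); print({k:np.round(v,4).tolist() for k,v in o.items()})
ims=[]
for n in ("side","top"):
    c=vision.capture(n); print(n,c['vfov'],c['cx'],c['cy'],np.round(c['pose'],4).tolist(),[k for k in c])
    cv2.imwrite(f'pics/{n}0.png',cv2.cvtColor(c['pixels'],cv2.COLOR_RGB2BGR))
    np.savez(f'{n}0.npz',**c)
E
```

```text
pics
{'time': 0.0, 'joint_positions': [1.125, 0.3427, 1.525, -0.0, 1.2754, -0.146], 'dq': [0.0009, -0.0007, -0.0005, -0.001, 0.0008, 0.0004], 'tau': [-0.0005, -43.1241, -24.4218, 0.0719, 0.056, -0.0001], 'tool_pos': [154.855, 501.2009, 226.0327], 'tcp_rot': [-3.14, -0.0002, 2.8418], 'contact_force': [0.2284, 0.7498, -0.5999], 'moment': [-0.0644, -0.037, -0.0232], 'finger_force': 0.0, 'grip_width': 91.8606}
side 57.40376657527583 258.4462505782158 185.34839856661182 [[-0.998, 0.0484, -0.0415, 525.9256], [-0.0617, -0.5674, 0.8211, 1006.6037], [0.0162, 0.822, 0.5693, 591.0926], [0.0, 0.0, 0.0, 1.0]] ['pixels', 'vfov', 'cx', 'cy', 'pose']
top 53.6019416074967 252.7486075651621 196.96647062372116 [[-0.0111, 0.9949, -0.1002, 463.7887], [-0.9995, -0.0138, -0.0268, 268.7167], [-0.028, 0.0999, 0.9946, 1101.1055], [0.0, 0.0, 0.0, 1.0]] ['pixels', 'vfov', 'cx', 'cy', 'pose']
```

View pics/side0.png

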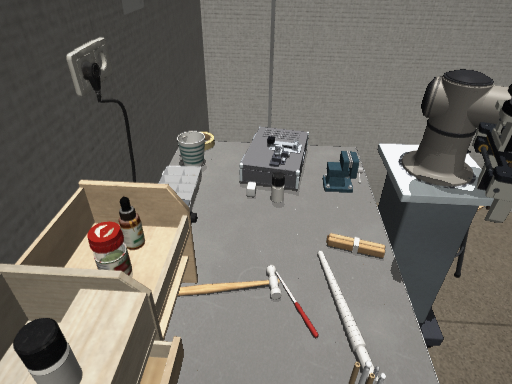

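View pics/top0.png

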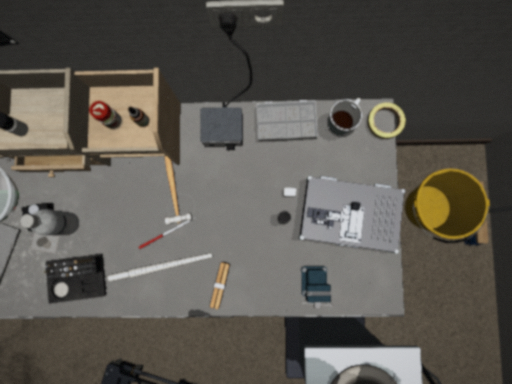

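The side view shows the case around (275,155), with the bottle at (278,190) and the block at (251,189). The top view shows the case centred near (352,214), with the grip near (355,207), the slide near (320,215) and a blue vise in front at (316,284). I'll enlarge both.

Run:
```python
import cv2, numpy as np
t=cv2.imread('pics/top0.png')[165:265,270:420]; s=cv2.imread('pics/side0.png')[115:215,230:330]
cv2.imwrite('pics/topc.png',cv2.resize(t,(750,500),interpolation=cv2.INTER_CUBIC))
cv2.imwrite('pics/sidec.png',cv2.resize(s,(600,600),interpolation=cv2.INTER_CUBIC))
```

```text
(no output)
```

View pics/topc.png

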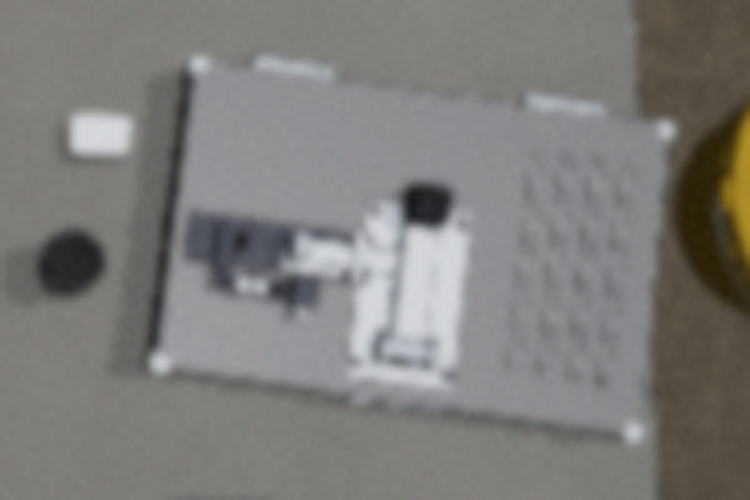

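View pics/sidec.png

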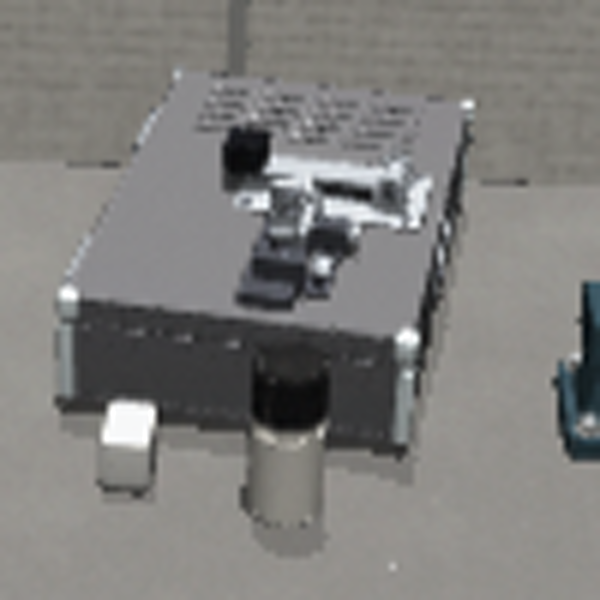

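In the top crop, the cap corners are at BL (200,63), BR (667,130), FL (160,362) and FR (634,432), with the grip at (427,203). In the side crop they are at BL (67,293), FL (405,338), BR (178,74) and FR (468,104), with the grip at (246,150) and the thumb piece at about (288,210). I'll triangulate these.

```bash
cat > h.py <<'E'
import numpy as np
from scipy.spatial.transform import Rotation as R
def ray(c,u,v):
    f=192/np.tan(np.radians(float(c['vfov'])/2)); P=c['pose']
    d=P[:3,:3]@np.array([(u-c['cx'])/f,-(v-c['cy'])/f,-1]); return P[:3,3],d/np.linalg.norm(d)
def tri(rays):
    A=sum(np.eye(3)-np.outer(d,d) for o,d in rays); b=sum((np.eye(3)-np.outer(d,d))@o for o,d in rays)
    p=np.linalg.solve(A,b); return p,[np.linalg.norm(np.cross(p-o,d)) for o,d in rays]
def plane(r,z): o,d=r; return o+d*(z-o[2])/d[2]
E
python3 - <<'E'
from h import *
T=dict(np.load('top0.npz'));S=dict(np.load('side0.npz'))
tu=lambda x,y:((x+.5)/5-.5+270,(y+.5)/5-.5+165); su=lambda x,y:((x+.5)/6-.5+230,(y+.5)/6-.5+115)
pts={'BL':((200,63),(67,293)),'BR':((667,130),(178,74)),'FL':((160,362),(405,338)),'FR':((634,432),(468,104)),'grip':((427,203),(246,150)),'thumb':((325,250),(288,210))}
W={}
for k,(a,b) in pts.items():
    p,r=tri([ray(T,*tu(*a)),ray(S,*su(*b))]); W[k]=p; print(k,p.round(1),np.round(r,1))
M={'BL':(85,130,68),'BR':(85,-130,68),'FL':(-85,130,68),'FR':(-85,-130,68)}
m=np.array(list(M.values()),float); w=np.array([W[k] for k in M])
for k,l in (('BL','BR'),('FL','FR'),('BL','FL'),('BR','FR')): print(k,l,np.linalg.norm(W[k]-W[l]).round(1))
d=(w-w.mean(0))[:,:2]; q=(m-m.mean(0))[:,:2]
yaw=np.arctan2((q[:,0]*d[:,1]-q[:,1]*d[:,0]).sum(),(q*d).sum()); c=w.mean(0)
print('yaw',yaw,'origin',c-[0,0,68])
Rz=R.from_euler('z',yaw).as_matrix()
for n,p in dict(grip=(20,0,87),thumb=(-12,66,95),pivot=(-57,0,80)).items(): print(n,(c-[0,0,68]+Rz@p).round(1))
print((Rz.T@(W['grip']-c)).round(1),(Rz.T@(W['thumb']-c)).round(1))
E
```

```text
BL [621.4 139.9  64.3] [0.8 0.8]
BR [ 581.9 -112.6   62.6] [1.8 1.8]
FL [458.9 165.5  63.8] [1.3 1.3]
FR [417.5 -86.3  64.2] [0.1 0.1]
grip [540.4  24.3  85.9] [0.1 0.1]
thumb [516.8  78.1  81.2] [0.6 0.6]
BL BR 255.6
FL FR 255.2
BL FL 164.5
BR FR 166.5
yaw -0.1586325951354174 origin [519.94430977  26.63877745  -4.28446828]
grip [539.7  23.5  82.7]
thumb [518.5  93.7  90.7]
pivot [463.7  35.6  75.7]
[20.5  0.9 22.2] [-11.2  50.3  17.4]
```

The lid measures 166x255 mm at the caps, and the grip sits at case-frame (20.5, 0.9) and z≈86, which matches the text. The case origin is about (520, 26.6) with yaw -0.159. Next I'll plan a wrist view from above.

```bash
cat >> h.py <<'E'
O=np.array([519.9,26.6,0.]); YAW=-0.1586; RC=R.from_euler('z',YAW).as_matrix()
def case(p): return O+RC@np.array(p,float)
def uncase(p): return RC.T@(np.array(p,float)-O)
def delta(pos,rpy,pos0=None,rpy0=None):
    from plant import get_obs
    o=get_obs(); p0=np.array(o['tool_pos'] if pos0 is None else pos0); r0=R.from_euler('xyz',o['tcp_rot'] if rpy0 is None else rpy0)
    dp=r0.inv().apply(np.array(pos)-p0)/1000; rv=(r0.inv()*R.from_euler('xyz',rpy)).as_rotvec()
    print('dp',dp.round(4).tolist(),'rot',rv.round(4).tolist())
def fish(c,tp,tr,u,v):
    f=192/np.tan(np.radians(float(c['vfov'])/2)); x,y=u-c['cx'],v-c['cy']; r=np.hypot(x,y); th=r/f
    d=np.array([np.sin(th)*x/r,-np.sin(th)*y/r,-np.cos(th)]); T=c['T_tool_cam']; Rt=R.from_euler('xyz',tr).as_matrix()
    return np.array(tp)+Rt@T[:3,3], Rt@T[:3,:3]@d
E
python3 - <<'E'
from h import *
from plant import vision
c=vision.capture('wrist'); print(c['vfov'],c['cx'],c['cy'],c['T_tool_cam'].round(3).tolist())
print(case([-12,50,0]))
delta(list(case([-12,50,230])),[np.pi,0,1.412])
E
```

```text
65.70646984690485 250.743287370306 195.46478182338578 [[0.0, 0.969, 0.245, 66.144], [1.0, -0.0, -0.0, 0.714], [-0.0, 0.245, -0.969, -157.773], [0.0, 0.0, 0.0, 1.0]]
[515.9474043   77.86769926   0.        ]
dp [-0.47, -0.298, -0.0035] rot [-0.0011, 0.0007, 1.4298]
```

```bash
python3 -m pendant '{"dp":[[-0.05,-0.03,-0.01],[-0.10,-0.063,-0.02],[-0.15,-0.095,-0.02],[-0.20,-0.127,-0.02],[-0.25,-0.16,-0.02],[-0.30,-0.19,-0.02],[-0.35,-0.222,-0.02],[-0.40,-0.254,-0.02]],"rotation":[[0,0,0.17],[0,0,0.34],[0,0,0.51],[0,0,0.68],[0,0,0.85],[0,0,1.02],[0,0,1.19],[0,0,1.36]]}' 0
python3 - <<'E'
from h import *
delta(list(case([-12,50,245])),[np.pi,0,1.412])
E
```

```text
time: 1.15
tool_pos: [463.1, 139.1, 246.7]
tcp_rot: [3.142, -0.0, 1.476]
contact_force: [-0.3, 1.4, 0.9]
grip_width: 16.3
finger_force: 0.0
dp [-0.056, 0.0584, 0.0017] rot [0.0, -0.0003, 0.064]
```

```bash
python3 -m pendant '{"dp":[[-0.03,0.03,0],[-0.056,0.058,0.002],[-0.056,0.058,0.002]],"rotation":[[0,0,0.04],[0,0,0.064],[0,0,0.064]]}' 0
python3 - <<'E'
from h import *
from plant import get_obs,vision
import cv2
o=get_obs(); c=vision.capture('wrist')
np.savez('w1.npz',tp=o['tool_pos'],tr=o['tcp_rot'],**c)
im=cv2.cvtColor(c['pixels'],cv2.COLOR_RGB2BGR)
cv2.imwrite('pics/w1.png',cv2.resize(im,(768,576),interpolation=cv2.INTER_CUBIC))
E
```

```text
time: 1.52
tool_pos: [516.0, 77.9, 243.8]
tcp_rot: [-3.141, 0.0, 1.414]
contact_force: [-0.7, 0.2, -0.5]
grip_width: 0.5
finger_force: 0.0
```

View pics/w1.png

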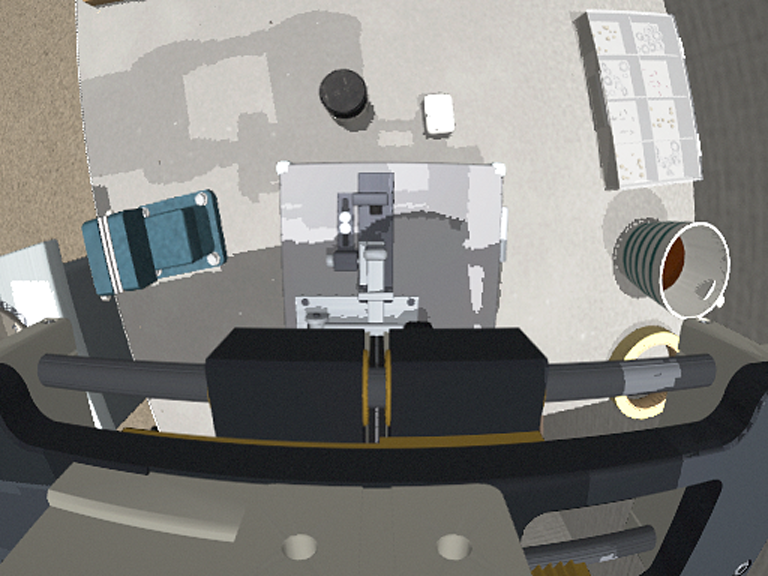

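The wrist view shows the thumb piece around (373,250), the staple and plate near (360,300), and the grip partly hidden at (418,325). I'll move 70 mm to the right for a second view and compare crops.

```bash
python3 -m pendant '{"dp":[[-0.04,0,0],[-0.08,0,0],[-0.08,0,0],[-0.08,0,0]],"rotation":[[0,0,0],[0,0,0],[0,0,0],[0,0,0]]}' 0
python3 - <<'E'
from h import *
from plant import get_obs,vision
import cv2
o=get_obs(); c=vision.capture('wrist')
np.savez('w2.npz',tp=o['tool_pos'],tr=o['tcp_rot'],**c)
a=np.load('w1.npz')['pixels'][110:225,180:310]; b=c['pixels'][30:225,180:310]
a=cv2.resize(a,None,fx=3,fy=3,interpolation=cv2.INTER_CUBIC);b=cv2.resize(b,None,fx=3,fy=3,interpolation=cv2.INTER_CUBIC)
a=cv2.copyMakeBorder(a,0,b.shape[0]-a.shape[0],0,5,cv2.BORDER_CONSTANT)
cv2.imwrite('pics/w12.png',cv2.cvtColor(np.hstack([a,b]),cv2.COLOR_RGB2BGR))
E
```

```text
time: 2.08
tool_pos: [502.4, 2.0, 244.9]
tcp_rot: [3.142, -0.001, 1.419]
contact_force: [-0.4, -0.6, -0.3]
grip_width: 0.2
finger_force: 0.0
```

View pics/w12.png

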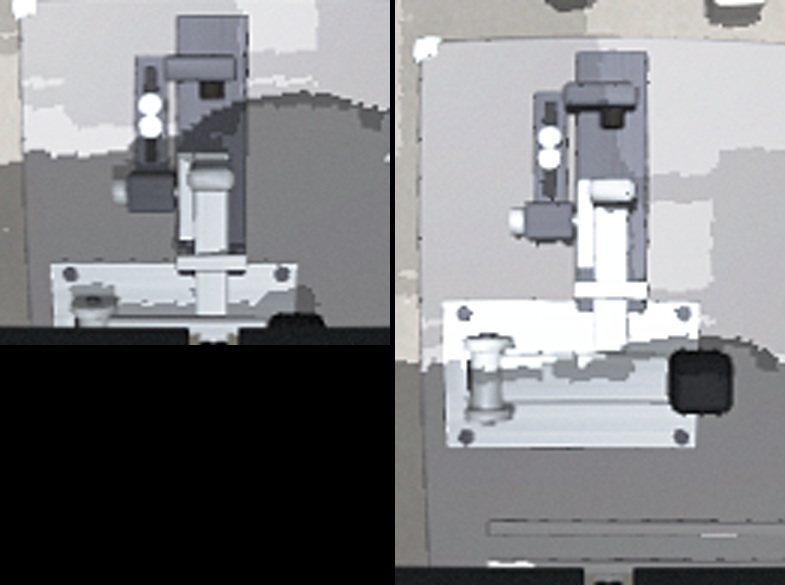

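The crops show the thumb piece's top at left (212,179) and right (613,190), the staple bar at left (212,263), and the grip at right (700,381).

Run:
```python
from h import *
w=[dict(np.load(f'w{i}.npz')) for i in(1,2)]
L=lambda x,y:fish(w[0],w[0]['tp'],w[0]['tr'],(x+.5)/3-.5+180,(y+.5)/3-.5+110)
Rr=lambda x,y:fish(w[1],w[1]['tp'],w[1]['tr'],(x-395+.5)/3-.5+180,(y+.5)/3-.5+30)
for n,a,b in (('thumb ctr',(212,179),(613,190)),('far edge',(212,168),(613,180)),('near edge',(212,190),(613,201)),('staple',(212,263),(611,290)),('capFL',(22,8),(427,47)),('plate hole',(282,273),(683,313))):
    p,r=tri([L(*a),Rr(*b)]); print(n,p.round(1),uncase(p).round(1),np.round(r,1))
T=dict(np.load('top0.npz'));tu=lambda x,y:((x+.5)/5-.5+270,(y+.5)/5-.5+165)
p,r=tri([Rr(700,381),ray(T,*tu(427,203))]);print('grip',p.round(1),uncase(p).round(1),r)
p=plane(Rr(700,381),97);print('grip top',p.round(1),uncase(p).round(1))
delta(list(case([-12,38,160])),[np.pi,0,1.412])
```

```text
thumb ctr [517.9  96.2 104.4] [-12.9  68.4 104.4] [0.1 0.1]
far edge [518.5  99.7 102.9] [-13.   71.9 102.9] [0.1 0.1]
near edge [517.3  92.5 104.6] [-12.9  64.7 104.6] [0.1 0.1]
staple [512.4  62.8  86.9] [-13.1  34.6  86.9] [0.1 0.1]
capFL [458.5 166.   73.6] [-82.7 128.   73.6] [0.7 0.7]
plate hole [537.7  50.1  69.2] [13.9 26.1 69.2] [0.2 0.2]
grip [538.4  27.9 100.8] [ 18.1   4.2 100.8] [np.float64(0.7542195245776697), np.float64(0.7542195245775645)]
grip top [538.   27.5  97. ] [17.7  3.7 97. ]
dp [0.0648, 0.0017, 0.0849] rot [0.0, -0.0006, 0.0072]
```

The thumb's near face is at case y≈65 and its top at z≈104–108, and the staple top is at z≈86. Both are consistent with the text. I'll move to case (-12.5, 42) and descend to z=92.

```bash
python3 -m pendant '{"dp":[[0.04,0.001,0.03],[0.068,0.001,0.07],[0.068,0.001,0.11],[0.068,0.001,0.14],[0.068,0.001,0.14]],"rotation":[[0,0,0.007],[0,0,0.007],[0,0,0.007],[0,0,0.007],[0,0,0.007]]}' 0
python3 - <<'E'
from h import *
from plant import get_obs
o=get_obs(); print(uncase(o['tool_pos']).round(1),o['contact_force'])
delta(list(case([-12.5,42,92])),[np.pi,0,1.412])
E
```

```text
time: 2.75
tool_pos: [512.4, 69.2, 102.9]
tcp_rot: [-3.137, 0.0, 1.413]
contact_force: [0.2, 0.0, 0.4]
grip_width: 0.2
finger_force: 0.0
[-14.1  40.9 102.9] [0.19232429 0.02472545 0.43888438]
dp [0.0011, 0.0017, 0.0109] rot [-0.005, 0.0004, 0.0007]
```

```bash
R0='[0,0,0]'; python3 -m pendant '{"dp":[[0.002,0.001,0.006],[0.002,0.001,0.0105],[0.002,0.001,0.0105]],"rotation":[[0,0,0],[0,0,0],[0,0,0]]}' 0;  python3 -m pendant '{"dp":[[0.003,0,0],[0.006,0,0],[0.008,0,0],[0.010,0,0],[0.010,0,0]],"rotation":[[0,0,0],[0,0,0],[0,0,0],[0,0,0],[0,0,0]]}' 0; python3 -c "
from h import *
from plant import get_obs
print(uncase(get_obs()['tool_pos']))"
```

```text
time: 3.12
tool_pos: [515.6, 69.7, 94.6]
tcp_rot: [3.141, -0.0, 1.411]
contact_force: [-0.0, -0.2, 0.5]
grip_width: 0.1
finger_force: 0.0
time: 3.75
tool_pos: [517.0, 79.7, 94.2]
tcp_rot: [3.142, -0.0, 1.411]
contact_force: [-0.6, 0.7, -0.1]
grip_width: 0.7
finger_force: 0.0
[-11.20613086  51.9802808   94.20882742]
```

```bash
for i in 1 2 3; do python3 -m pendant '{"dp":[[0.001,0,0],[0.002,0,0],[0.002,0,0]],"rotation":[[0,0,0],[0,0,0],[0,0,0]]}' 0 | grep -E "pos|contact"; done
```

```text
tool_pos: [517.2, 80.6, 94.1]
contact_force: [-0.8, -4.4, 0.4]
tool_pos: [517.5, 82.3, 94.1]
contact_force: [-0.3, -6.8, -0.3]
tool_pos: [517.7, 84.2, 94.1]
contact_force: [-0.5, -6.7, 0.1]
```

Contact is made and the slide is moving at about 7 N. I'll advance with explicit moves, checking the force after each one.

```bash
cat > ok.py <<'E'
# exits nonzero when the push along the tool's approach axis exceeds the limit
import sys,numpy as np; from plant import get_obs
f=np.array(get_obs()['contact_force']); o=get_obs()['tool_pos']; n=np.linalg.norm(f[:2]); print(round(n,1),np.round(o,1)); sys.exit(n>float(sys.argv[1]))
E
python3 -m pendant '{"dp":[[0.001,0,0],[0.002,0,0],[0.003,0,0],[0.003,0,0]],"rotation":[[0,0,0],[0,0,0],[0,0,0],[0,0,0]]}' 0 >/dev/null; python3 ok.py 9.5 &&
python3 -m pendant '{"dp":[[0.0005,0,0],[0.001,0,0],[0.001,0,0]],"rotation":[[0,0,0],[0,0,0],[0,0,0]]}' 0 >/dev/null && python3 ok.py 9.5 &&
python3 -m pendant '{"dp":[[0.0005,0,0],[0.001,0,0],[0.001,0,0]],"rotation":[[0,0,0],[0,0,0],[0,0,0]]}' 0 >/dev/null && python3 ok.py 9.5 &&
python3 -m pendant '{"dp":[[0.0005,0,0],[0.001,0,0],[0.001,0,0]],"rotation":[[0,0,0],[0,0,0],[0,0,0]]}' 0 >/dev/null && python3 ok.py 9.5 &&
python3 -m pendant '{"dp":[[0.0005,0,0],[0.001,0,0],[0.001,0,0]],"rotation":[[0,0,0],[0,0,0],[0,0,0]]}' 0 >/dev/null && python3 ok.py 9.5
```

```text
6.6 [518.2  87.1  94.1]False
```

```bash
sed -i 's/sys.exit(\(.*\))$/sys.exit(int(\1))/' ok.py
python3 -m pendant '{"dp":[[0.0005,0,0],[0.001,0,0],[0.001,0,0]],"rotation":[[0,0,0],[0,0,0],[0,0,0]]}' 0 >/dev/null && python3 ok.py 9.5 &&
python3 -m pendant '{"dp":[[0.0005,0,0],[0.001,0,0],[0.001,0,0]],"rotation":[[0,0,0],[0,0,0],[0,0,0]]}' 0 >/dev/null && python3 ok.py 9.5 &&
python3 -m pendant '{"dp":[[0.0005,0,0],[0.001,0,0],[0.001,0,0]],"rotation":[[0,0,0],[0,0,0],[0,0,0]]}' 0 >/dev/null && python3 ok.py 9.5 &&
python3 -m pendant '{"dp":[[0.0005,0,0],[0.001,0,0],[0.001,0,0]],"rotation":[[0,0,0],[0,0,0],[0,0,0]]}' 0 >/dev/null && python3 ok.py 9.5
```

```text
7.4 [518.3  88.   94.1]
7.4 [518.5  89.   94.1]
7.6 [518.7  90.   94.1]
7.3 [518.8  91.   94.1]
```

```bash
python3 -m pendant '{"dp":[[0.0005,0,0],[0.001,0,0],[0.001,0,0]],"rotation":[[0,0,0],[0,0,0],[0,0,0]]}' 0 >/dev/null && python3 ok.py 9.5 &&
python3 -m pendant '{"dp":[[0.0005,0,0],[0.001,0,0],[0.001,0,0]],"rotation":[[0,0,0],[0,0,0],[0,0,0]]}' 0 >/dev/null && python3 ok.py 9.5 &&
python3 -m pendant '{"dp":[[0.0005,0,0],[0.001,0,0],[0.001,0,0]],"rotation":[[0,0,0],[0,0,0],[0,0,0]]}' 0 >/dev/null && python3 ok.py 9.5 &&
python3 -m pendant '{"dp":[[0.0005,0,0],[0.001,0,0],[0.001,0,0]],"rotation":[[0,0,0],[0,0,0],[0,0,0]]}' 0 >/dev/null && python3 ok.py 9.5 &&
python3 -m pendant '{"dp":[[0.0005,0,0],[0.001,0,0],[0.001,0,0]],"rotation":[[0,0,0],[0,0,0],[0,0,0]]}' 0 >/dev/null && python3 ok.py 9.5 &&
python3 -m pendant '{"dp":[[0.0005,0,0],[0.001,0,0],[0.001,0,0]],"rotation":[[0,0,0],[0,0,0],[0,0,0]]}' 0 >/dev/null && python3 ok.py 9.5 &&
python3 -m pendant '{"dp":[[0.0005,0,0],[0.001,0,0],[0.001,0,0]],"rotation":[[0,0,0],[0,0,0],[0,0,0]]}' 0 >/dev/null && python3 ok.py 9.5 &&
python3 -m pendant '{"dp":[[0.0005,0,0],[0.001,0,0],[0.001,0,0]],"rotation":[[0,0,0],[0,0,0],[0,0,0]]}' 0 >/dev/null && python3 ok.py 9.5
```

```text
7.0 [518.9  91.9  94.1]
7.8 [519.1  92.9  94.1]
8.0 [519.3  93.9  94.1]
7.8 [519.4  94.9  94.1]
7.7 [519.6  95.8  94. ]
7.9 [519.7  96.8  94.1]
8.3 [519.9  97.8  94.1]
8.5 [520.   98.8  94.1]
```

```bash
python3 -m pendant '{"dp":[[0.0005,0,0],[0.001,0,0],[0.001,0,0]],"rotation":[[0,0,0],[0,0,0],[0,0,0]]}' 0 >/dev/null && python3 ok.py 9.8 &&
python3 -m pendant '{"dp":[[0.0005,0,0],[0.001,0,0],[0.001,0,0]],"rotation":[[0,0,0],[0,0,0],[0,0,0]]}' 0 >/dev/null && python3 ok.py 9.8 &&
python3 -m pendant '{"dp":[[0.0005,0,0],[0.001,0,0],[0.001,0,0]],"rotation":[[0,0,0],[0,0,0],[0,0,0]]}' 0 >/dev/null && python3 ok.py 9.8 &&
python3 -m pendant '{"dp":[[0.0005,0,0],[0.001,0,0],[0.001,0,0]],"rotation":[[0,0,0],[0,0,0],[0,0,0]]}' 0 >/dev/null && python3 ok.py 9.8 &&
python3 -m pendant '{"dp":[[0.0005,0,0],[0.001,0,0],[0.001,0,0]],"rotation":[[0,0,0],[0,0,0],[0,0,0]]}' 0 >/dev/null && python3 ok.py 9.8 &&
python3 -m pendant '{"dp":[[0.0005,0,0],[0.001,0,0],[0.001,0,0]],"rotation":[[0,0,0],[0,0,0],[0,0,0]]}' 0 >/dev/null && python3 ok.py 9.8 &&
python3 -m pendant '{"dp":[[0.0005,0,0],[0.001,0,0],[0.001,0,0]],"rotation":[[0,0,0],[0,0,0],[0,0,0]]}' 0 >/dev/null && python3 ok.py 9.8 &&
python3 -m pendant '{"dp":[[0.0005,0,0],[0.001,0,0],[0.001,0,0]],"rotation":[[0,0,0],[0,0,0],[0,0,0]]}' 0 >/dev/null && python3 ok.py 9.8
```

```text
7.0 [520.2  99.9  94.1]
10.4 [520.2 100.2  94. ]
```

The buffer is reached. I'll take finer steps up to 15 N.

```bash
python3 -m pendant '{"dp":[[0.0005,0,0],[0.0005,0,0]],"rotation":[[0,0,0],[0,0,0]]}' 0 >/dev/null && python3 ok.py 14.6 &&
python3 -m pendant '{"dp":[[0.0005,0,0],[0.0005,0,0]],"rotation":[[0,0,0],[0,0,0]]}' 0 >/dev/null && python3 ok.py 14.6 &&
python3 -m pendant '{"dp":[[0.0005,0,0],[0.0005,0,0]],"rotation":[[0,0,0],[0,0,0]]}' 0 >/dev/null && python3 ok.py 14.6
```

```text
12.5 [520.2 100.3  94. ]
13.5 [520.3 100.5  94. ]
15.2 [520.3 100.7  94. ]
```

```bash
python3 -m pendant '{"dp":[[0.0003,0,0],[0.0003,0,0]],"rotation":[[0,0,0],[0,0,0]]}' 0 >/dev/null ; python3 ok.py 15
python3 -m pendant '{"dp":[[-0.002,0,0],[-0.004,0,0],[-0.006,0,0]],"rotation":[[0,0,0],[0,0,0],[0,0,0]]}' 0 >/dev/null ; python3 ok.py 15
python3 -m pendant '{"dp":[[-0.01,0,0],[-0.02,0,0],[-0.02,0,-0.04],[-0.02,0,-0.08],[-0.04,0,-0.13],[-0.09,0,-0.13],[-0.1,0,-0.13],[-0.1,0,-0.13]],"rotation":[[0,0,0],[0,0,0],[0,0,0],[0,0,0],[0,0,0],[0,0,0],[0,0,0],[0,0,0]]}' 0
python3 - <<'E'
from h import *
from plant import get_obs,vision
import cv2
o=get_obs(); c=vision.capture('wrist')
np.savez('w3.npz',tp=o['tool_pos'],tr=o['tcp_rot'],**c)
b=cv2.resize(c['pixels'][30:225,180:310],None,fx=3,fy=3,interpolation=cv2.INTER_CUBIC)
cv2.imwrite('pics/w3.png',cv2.cvtColor(b,cv2.COLOR_RGB2BGR))
E
```

```text
15.2 [520.3 100.7  94. ]
0.5 [520.1  98.3  94.2]
time: 13.0
tool_pos: [503.8, -1.1, 223.9]
tcp_rot: [-3.141, -0.001, 1.409]
contact_force: [0.1, 0.9, 0.2]
grip_width: 0.5
finger_force: 0.0
```

View pics/w3.png

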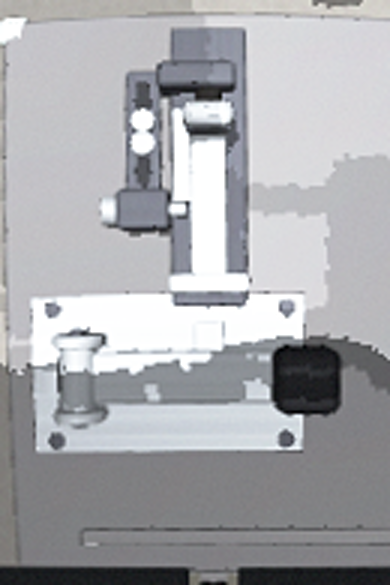

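The slide stays open: the thumb piece sits at (207,112) by the bracket and the catch pin is out, and the grip is at (306,380). Next I'll turn the tool to pinch across y above the grip.

Run:
```python
from h import *
w=dict(np.load('w3.npz'))
for z in (97,):
  p=plane(fish(w,w['tp'],w['tr'],306.5/3-.5+180,380.5/3-.5+30),z);print(p.round(1),uncase(p).round(1))
print(case([19,1.5,0]))
delta(list(case([19,1.5,224])),[np.pi,0,2.983])
```

```text
[538.1  27.1  97. ] [17.9  3.3 97. ]
[538.89844176  25.08039132   0.        ]
dp [0.0308, 0.0305, -0.0002] rot [-0.0002, -0.0012, -1.573]
```

```bash
python3 -m pendant '{"dp":[[0.004,0.004,0],[0.008,0.008,0],[0.012,0.012,0],[0.016,0.016,0],[0.02,0.02,0],[0.024,0.024,0],[0.028,0.028,0],[0.031,0.0305,0]],"rotation":[[0,0,-0.18],[0,0,-0.36],[0,0,-0.54],[0,0,-0.72],[0,0,-0.9],[0,0,-1.08],[0,0,-1.26],[0,0,-1.43]]}' 0.044 >/dev/null;  python3 -m pendant '{"dp":[[0,0,0],[0,0,0]],"rotation":[[0,0,-0.143],[0,0,-0.143]]}' 0.044
python3 - <<'E'
from h import *
from plant import get_obs,vision
import cv2
o=get_obs(); c=vision.capture('wrist')
np.savez('w4.npz',tp=o['tool_pos'],tr=o['tcp_rot'],**c)
delta(list(case([19,1.5,224])),[np.pi,0,2.983])
b=cv2.resize(c['pixels'][60:260,150:350],None,fx=3,fy=3,interpolation=cv2.INTER_CUBIC)
cv2.imwrite('pics/w4.png',cv2.cvtColor(b,cv2.COLOR_RGB2BGR))
E
```

```text
time: 14.3
tool_pos: [539.1, 26.3, 223.6]
tcp_rot: [3.141, -0.001, 2.984]
contact_force: [0.1, -0.3, 0.4]
grip_width: 44.2
finger_force: 0.0
dp [-0.0, -0.0011, -0.0002] rot [0.0003, -0.0009, -0.001]
```

View pics/w4.png

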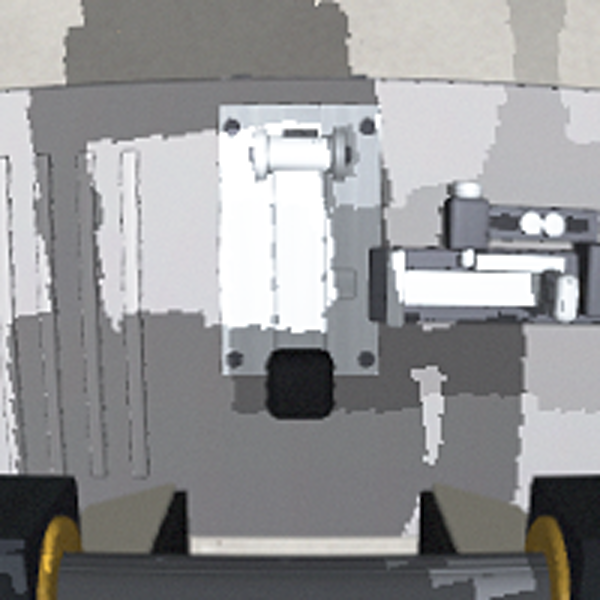

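The grip block is at (300,383), almost centred between the finger inner edges at 186 and 421.

Run:
```python
from h import *
w=dict(np.load('w4.npz')); v=dict(np.load('w3.npz'))
a=fish(w,w['tp'],w['tr'],300.5/3-.5+150,383.5/3-.5+60); b=fish(v,v['tp'],v['tr'],306.5/3-.5+180,380.5/3-.5+30)
p=plane(a,97);print(p.round(1),uncase(p).round(1)); p,r=tri([a,b]);print(p.round(1),uncase(p).round(1),r)
g=case([19,2.5,0]); print(g)
delta([p[0]+0.5,p[1],74],[np.pi,0,2.983])
```

```text
[536.6  26.5  97. ] [16.5  2.6 97. ]
[538.7  26.   88. ] [18.7  2.4 88. ] [np.float64(0.17924896744134605), np.float64(0.1792489674414519)]
[539.0563777   26.06784068   0.        ]
dp [-0.0003, -0.0001, 0.1498] rot [0.0003, -0.0009, -0.001]
```

```bash
python3 -m pendant '{"dp":[[0,0,0.04],[0,0,0.08],[0,0,0.12],[0,0,0.13],[0,0,0.14],[0,0,0.145],[0,0,0.149],[0,0,0.149]],"rotation":[[0,0,0],[0,0,0],[0,0,0],[0,0,0],[0,0,0],[0,0,0],[0,0,0],[0,0,0]]}' 0.044; python3 -m pendant '{"dp":[[0,0,0],[0,0,0],[0,0,0],[0,0,0]],"rotation":[[0,0,0],[0,0,0],[0,0,0],[0,0,0]]}' 0.01
```

```text
time: 15.35
tool_pos: [539.4, 25.1, 75.6]
tcp_rot: [3.141, 0.001, 2.984]
contact_force: [-0.1, -0.5, -0.0]
grip_width: 44.0
finger_force: 0.0
time: 15.85
tool_pos: [539.3, 25.2, 75.4]
tcp_rot: [3.141, 0.0, 2.984]
contact_force: [0.3, 0.8, 2.1]
grip_width: 22.0
finger_force: 30.0
```

The grip is pinched at 22 mm and 30 N. Next I'll compute the arcs.

Run:
```python
from h import *
from plant import get_obs
o=get_obs(); p=uncase(o['tool_pos']); p[2]+=19; print(p.round(1))
v=np.array([p[0]+57,p[2]-80]); r=np.hypot(*v); a=np.arctan2(v[1],v[0]); print(r,a)
f=lambda th:np.array([-57+r*np.cos(a+th),80+r*np.sin(a+th)])
for th in (.1,.2,.3,.45,.6,.75,.9,1.0,1.13,1.16):
    d=f(th)-p[[0,2]]; print(th,'dp',(-d[0]/1000).round(4),0,(-d[1]/1000).round(4))
```

```text
[19.4  1.7 94.4]
77.71014260706164 0.1865678424440247
0.1 dp 0.0018 0 -0.0076
0.2 dp 0.0044 0 -0.0149
0.3 dp 0.0077 0 -0.0219
0.45 dp 0.0139 0 -0.0318
0.6 dp 0.0215 0 -0.0406
0.75 dp 0.0303 0 -0.0482
0.9 dp 0.0402 0 -0.0544
1.0 dp 0.0472 0 -0.0576
1.13 dp 0.0568 0 -0.0608
1.16 dp 0.0591 0 -0.0614
```

```bash
python3 -m pendant '{"dp":[[0.0008,0,-0.0038],[0.0018,0,-0.0076],[0.003,0,-0.011],[0.0044,0,-0.015],[0.006,0,-0.0185],[0.0077,0,-0.022],[0.0077,0,-0.022]],"rotation":[[0,0,0],[0,0,0],[0,0,0],[0,0,0],[0,0,0],[0,0,0],[0,0,0]]}' 0.01; python3 -m pendant '{"dp":[[0.0062,0,-0.0098],[0.0138,0,-0.0186],[0.0226,0,-0.0262],[0.0225,0,-0.0262]],"rotation":[[0,0,0],[0,0,0],[0,0,0],[0,0,0]]}' 0.01
```

```text
time: 16.73
tool_pos: [532.0, 26.3, 98.0]
tcp_rot: [3.141, 0.002, 2.984]
contact_force: [3.8, 0.1, -0.2]
grip_width: 21.9
finger_force: 30.0
time: 17.23
tool_pos: [510.0, 29.8, 124.7]
tcp_rot: [3.141, 0.003, 2.984]
contact_force: [4.3, 0.8, 4.4]
grip_width: 21.4
finger_force: 30.0
```

```bash
python3 -m pendant '{"dp":[[0.005,0,-0.0035],[0.0099,0,-0.0062],[0.0169,0,-0.0094],[0.022,0,-0.0112],[0.0265,0,-0.0126],[0.0265,0,-0.0126],[0.0265,0,-0.0126]],"rotation":[[0,0,0],[0,0,0],[0,0,0],[0,0,0],[0,0,0],[0,0,0],[0,0,0]]}' 0.01; python3 -m pendant '{"dp":[[0.001,0,-0.0005],[0.002,0,-0.0005],[0.002,0,-0.0005]],"rotation":[[0,0,0],[0,0,0],[0,0,0]]}' 0.01
python3 - <<'E'
from h import *
from plant import get_obs
o=get_obs(); p=uncase(o['tool_pos']); p[2]+=19; print(p.round(1), np.hypot(p[0]+57,p[2]-80),np.arctan2(p[2]-80,p[0]+57)-.1866)
h=np.array([85,52]); v=p[[0,2]]-h; r=np.hypot(*v)+1; a=np.arctan2(v[1],v[0]); print(r,a)
for ph in (.1,.2,.3,.4,.5,.6,.7,.8,.9,1.0,1.1,1.2,1.25,1.3):
    d=h+r*np.array([np.cos(a-ph),np.sin(a-ph)])-p[[0,2]]; print(ph,'dp',(-d[0]/1000).round(4),0,(-d[1]/1000).round(4))
E
```

```text
time: 18.1
tool_pos: [485.3, 33.7, 137.6]
tcp_rot: [3.141, 0.005, 2.984]
contact_force: [5.1, 0.4, 8.8]
grip_width: 21.7
finger_force: 30.0
time: 18.48
tool_pos: [484.0, 33.9, 138.1]
tcp_rot: [3.141, 0.007, 2.984]
contact_force: [9.0, -0.7, 5.8]
grip_width: 21.8
finger_force: 30.0
[-36.6   1.6 157.1] 79.71424630398835 1.1255894901589052
161.7121544914503 2.4290799323562444
0.1 dp -0.0104 0 -0.0123
0.2 dp -0.0227 0 -0.0229
0.3 dp -0.036 0 -0.0321
0.4 dp -0.0501 0 -0.04
0.5 dp -0.0649 0 -0.0464
0.6 dp -0.0803 0 -0.0513
0.7 dp -0.0961 0 -0.0546
0.8 dp -0.1122 0 -0.0564
0.9 dp -0.1284 0 -0.0565
1.0 dp -0.1445 0 -0.055
1.1 dp -0.1603 0 -0.0519
1.2 dp -0.1758 0 -0.0473
1.25 dp -0.1834 0 -0.0444
1.3 dp -0.1907 0 -0.0411
```

```bash
python3 -m pendant '{"dp":[[-0.005,0,-0.0065],[-0.0104,0,-0.0123],[-0.0165,0,-0.018],[-0.0227,0,-0.0229],[-0.029,0,-0.0277],[-0.036,0,-0.0321],[-0.036,0,-0.0321]],"rotation":[[0,0,0],[0,0,0],[0,0,0],[0,0,0],[0,0,0],[0,0,0],[0,0,0]]}' 0.01
python3 - <<'E'
from h import *
from plant import get_obs
o=get_obs(); p=uncase(o['tool_pos']); p[2]+=19; v=p[[0,2]]-[85,52]; print(p.round(1), np.hypot(*v), 2.429-np.arctan2(v[1],v[0]))
E
```

```text
time: 19.35
tool_pos: [514.8, 29.1, 168.3]
tcp_rot: [-3.141, -0.006, 2.984]
contact_force: [-5.7, 2.2, -1.0]
grip_width: 21.9
finger_force: 30.0
[ -5.5   1.6 187.3] 162.73011559464192 0.26868021277367715
```

```bash
python3 -m pendant '{"dp":[[-0.0141,0,-0.0079],[-0.0289,0,-0.0143],[-0.0443,0,-0.0192],[-0.0601,0,-0.0225],[-0.0762,0,-0.0243],[-0.0762,0,-0.0243]],"rotation":[[0,0,0],[0,0,0],[0,0,0],[0,0,0],[0,0,0],[0,0,0]]}' 0.01
python3 - <<'E'
from h import *
from plant import get_obs,vision
import cv2
o=get_obs(); p=uncase(o['tool_pos']); p[2]+=19; v=p[[0,2]]-[85,52]; print(p.round(1), np.hypot(*v), 2.429-np.arctan2(v[1],v[0]))
s=vision.capture('side')['pixels'][80:230,200:350]
cv2.imwrite('pics/s5.png',cv2.cvtColor(cv2.resize(s,(600,600),interpolation=cv2.INTER_CUBIC),cv2.COLOR_RGB2BGR))
E
```

```text
time: 20.1
tool_pos: [591.9, 16.9, 193.0]
tcp_rot: [3.141, -0.002, 2.984]
contact_force: [-1.2, 2.4, 1.6]
grip_width: 22.0
finger_force: 30.0
[ 72.6   1.7 212. ] 160.4828021235546 0.7808982146664445
```

View pics/s5.png

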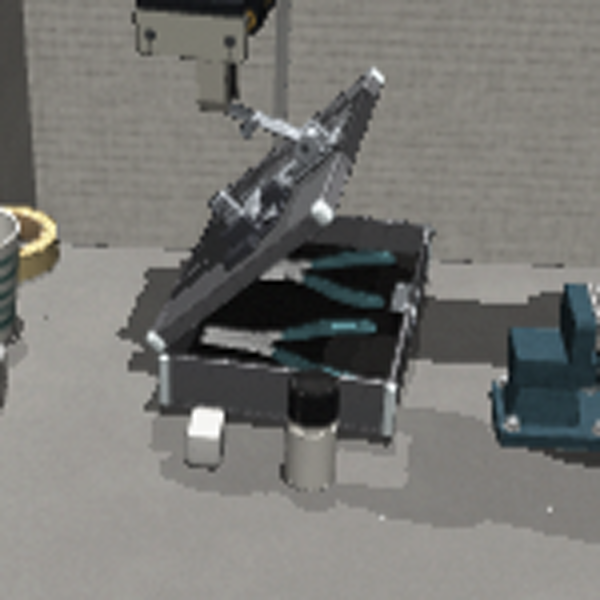

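The lid is at about 45° in the side view: its front corners are at (322,210) and (376,77), and the lever is still held. I'll continue the arc.

```bash
python3 -m pendant '{"dp":[[-0.0162,0,0],[-0.0323,0,0.0014],[-0.0481,0,0.0045],[-0.0636,0,0.0091],[-0.0712,0,0.012],[-0.0785,0,0.0153],[-0.0785,0,0.0153],[-0.0785,0,0.0153]],"rotation":[[0,0,0],[0,0,0],[0,0,0],[0,0,0],[0,0,0],[0,0,0],[0,0,0],[0,0,0]]}' 0.01
python3 - <<'E'
from h import *
from plant import get_obs,vision
o=get_obs(); p=uncase(o['tool_pos']); p[2]+=19; v=p[[0,2]]-[85,52]; print(p.round(1), np.hypot(*v), 2.429-np.arctan2(v[1],v[0]))
E
```

```text
time: 21.15
tool_pos: [669.6, 4.6, 178.1]
tcp_rot: [3.141, 0.001, 2.984]
contact_force: [-0.6, 2.6, 0.3]
grip_width: 21.4
finger_force: 30.0
[151.3   1.9 197.1] 159.50430580405052 1.2868874681275948
```

```bash
python3 -m pendant '{"dp":[[0,0,0],[0,0,0],[0,0,0],[0,0,0]],"rotation":[[0,0,0],[0,0,0],[0,0,0],[0,0,0]]}' 0.046; python3 -m pendant '{"dp":[[0,0,-0.01],[0,0,-0.03],[0,0,-0.06],[0,0,-0.1],[0,0,-0.12],[0,0,-0.12]],"rotation":[[0,0,0],[0,0,0],[0,0,0],[0,0,0],[0,0,0],[0,0,0]]}' 0.046
python3 - <<'E'
from plant import vision
import cv2
s=vision.capture('side')['pixels'][80:230,200:350]
cv2.imwrite('pics/s6.png',cv2.cvtColor(cv2.resize(s,(600,600),interpolation=cv2.INTER_CUBIC),cv2.COLOR_RGB2BGR))
E
```

```text
time: 21.65
tool_pos: [669.6, 4.2, 177.6]
tcp_rot: [-3.142, 0.0, 2.984]
contact_force: [0.1, 0.0, 0.0]
grip_width: 45.9
finger_force: 0.0
time: 22.4
tool_pos: [670.2, 4.3, 300.2]
tcp_rot: [3.141, 0.005, 2.984]
contact_force: [-0.1, -0.4, -0.6]
grip_width: 46.2
finger_force: 0.0
```

View pics/s6.png

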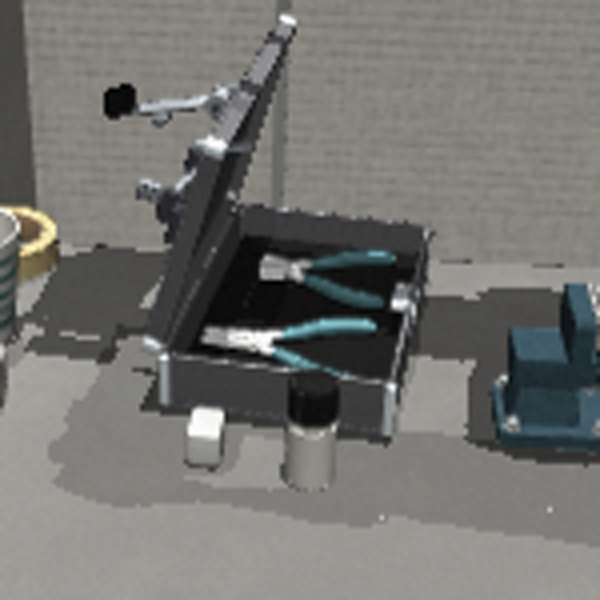

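The lid stands open and free of the gripper, with its front-left corner at (213,148). I'll check its angle by casting that ray onto the case's left end plane, then hand in if it passes.

Run:
```python
from h import *
from plant import workorder
S=dict(np.load('side0.npz')); o,d=ray(S,213.5/4-.5+200,148.5/4-.5+80)
oc=uncase(o); dc=RC.T@d; p=oc+dc*(128-oc[1])/dc[1]; v=p[[0,2]]-[85,52]
a=np.arctan2(v[1],-v[0])-np.arctan2(14,168); print(p.round(1),np.hypot(*v).round(1),a)
if a>1.15: print(workorder.close_job())
```

```text
[ 48.2 128.  213.4] 165.6 1.2635984575367045
the job is handed in; nothing more can be done
None
```

The case is open and handed in: the slide is caught open (15.2 N peak reading), the lever was raised to its stop, the lid stands by itself at about 1.26 rad (72°), and the gripper is clear; the judge's verdict was not shown.

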